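# Throw away the empty label cores

### The arm

A 6-joint arm with a two-finger parallel gripper is mounted at the origin on a cart in front of the work surface, level with it; the furniture and walls round the work are solid. World frame = base frame: x ahead of the robot, y to its left, z up, the work surface at z = 0. Lengths are in m, angles in rad, forces in N, time in s.
With the tool pointing down it reaches from about 0.35 to 0.775 m from the base axis. Payload 5.5 kg.
Tool frame: the origin (TCP) lies on the centre line of the jaws, within the pads' length; the fingertips stand 17 mm ahead of it and the grasp point (between the pads) lies 2 mm behind it; z points along the fingers, y is the direction in which the jaws open and shut (so a half turn about z gives the same grasp; the last joint's range is limited). The gripper opens to 85 mm and grips with 20 to 120 N. Pads are 22 mm wide; open, the fingers measure 114 mm over their backs; the gripper's body (76 mm by 85 mm) begins 54 mm behind the grasp point. The pads swing forward as they close: fully open they stand 13 mm farther back than shut.
Start: joints at [1.063, 0.313, 0.046, 1.304, 0, 1.431], TCP at [0.207, 0.537, 0.248] pointing down, gripper open.
Joint ranges: [-2.76, 2.76], [-0.86, 1.69], [-1.03, 1.26], [-2.2, 2.34], [-1.47, 1.5], [-3.14, 3.14]. Speed limits (rad/s): [2.57, 2.57, 3.14, 3.14, 3.14, 3.14].

### API

Orientations are given as a unit quaternion [w, x, y, z].
In Python, from workcell import env gives the robot as it stands.
- The arm moves only by the tool servo_tool, never from a script. Its argument "increments" is a list of rows, each an object of numbers: "claw": the closure, from 0 (fully open) to 1 (shut); "x", "y", "z": the shift along the world's x, y, z in units of 25 mm (1.0 is 25 mm); "ax", "ay", "az": the turn, a rotation vector about the world's x, y, z in units of 8 degrees (1.0 is 8 degrees). A call has 1 to 5 rows; each row shifts and turns the commanded pose from where the row before left it; what a row does not reach is not made up. A row lasts 1/10 s, in which the tool goes at most 50 mm and 8.59 degrees, less where a joint would pass 70% of its speed; a pose out of reach is approached as far as the arm can. A call is refused whole if a number of a shift passes 1 or a number of a turn 1, either way. A call with a gripper value outside its range is refused whole. The fingers move at their own pace and stop on an object; "newtons" is the grip in N (left out, the last holds). Time passes only in rows, so rows that do not move let the fingers close. It gives the time, the measured TCP pose, the force and the opening at its end, in the units of the state.
- env.get_state(): the state, without advancing time (a new reading comes with each control period).
- env.read_camera(name): name is "scene" or "side" or "wrist"; returns the picture (400x640x3 uint8, red, green, blue); there is no depth.
- env.calibration(name): a dict with "K" (3x3 intrinsics, pixels), "world_to_cam" (4x4, takes a point from world to camera coordinates). Camera axes: x right, y down, z forward; pixel columns grow to the right and rows downward; lengths in m; the calibration is good to about 2 mm. A picture is of the moment at which its call begins: read the wrist's pose just before it. calibration takes no time and is no camera call; for the wrist camera it gives the pose at the moment of the call.
- env.hand_in(): hands the job in, once; it reports no verdict.
The state is a dict: "clock": time; "joint_pos": joint angles; "qvel": joint speeds; "tau": joint torques, N m; "tcp_pos": TCP position; "orientation": TCP orientation; "wrist_force": force on the tool from outside, world axes, zero at the start; "ft_torque": the same for the moment, N m; "finger_gap": finger opening in m.
Only numpy, scipy, OpenCV 4.12 (cv2) and the standard library are available. Lean on these libraries where they do the work, as an engineer would, in place of code of your own. Each camera call takes 0.05 s, during which the arm holds its last target.

### The job

Clear the two empty cardboard label cores (the bare brown tubes, one short and one tall) off the worktop into the small round grey waste bin. Leave the white roll that still has labels on it where it is.

Things in the scene. Friction and masses are not known exactly. Their poses are not given: they have to be found in the camera images.
- short_core_center (a point): Centre of the short empty core, a plain brown cardboard tube standing upright on the worktop: outside diameter 48 mm, bore 40 mm, 30 mm tall. The point lies on the tube's axis, half-way up (15 mm above its underside); z is the tube's axis. Loose, about 30 g, stiff. Every other thing on the worktop leaves at least 25 mm free round it; the neighbouring roll and a screw-lid tin are at most 52 mm tall.
- tall_core_center (a point): Centre of the tall empty core, the same tube but 50 mm tall (outside diameter 48 mm, bore 40 mm), standing upright. The point lies on the tube's axis, half-way up (25 mm above its underside); z is the tube's axis. Loose, about 30 g, stiff. At least 25 mm free all round it, as for the short core.
- waste_bin: Small round open grey-painted metal bench bin with a dark rim, standing still (it does not move): 100 mm high, 176 mm across over the rim, slightly tapered to 144 mm at the foot, wall 3 mm, mouth 164 mm wide, inner floor 4 mm above the worktop. Origin at the centre of its underside, on the worktop; z up.
- label_roll: Roll of white labels, to be left alone: a flat white ring 83 mm in diameter and 30 mm tall with a brown core in its middle, lying flat on the worktop. Loose. Origin at the centre of its underside; z up.

How it is judged:
At the end, for the whole second after the job is handed in: Both empty cores lie at rest inside the waste bin (their centres within 75 mm of its axis and less than 85 mm above its underside, so below the rim), in any attitude, and the roll of labels is within 30 mm of where it stood (horizontal distance between each of short_core_center, tall_core_center and waste_bin below 0.075 m and z of each of short_core_center, tall_core_center in the frame of waste_bin below 0.085 m and linear speed of each of short_core, tall_core below 0.03 m/s and distance of label_roll from where it was at the start of the episode below 0.03 m); the robot touches nothing.
It fails at once if the roll of labels is moved by more than 30 mm (distance of label_roll from where it was at the start of the episode above 0.03 m).
It also fails if it takes over 58 s, if anything falls off the work surface, if the arm or the gripper's body presses on something with over 40 N, if the wrist force passes 120 N, or if a joint passes its speed limit or range.

## Working session

There is one attempt and no reset: what is moved stays moved. The work goes in short steps, Python scripts to look and compute and a tool call to move; the robot and the scene stay as the last step left them, time stands still between calls to the robot, and variables do not carry over. Pictures are saved under pics/ and viewed, and the job is handed in when it is done.

Besides the shell and the picture viewer there is one more tool, called after "Emit:" as name(argument=value, ...) on one line, values as JSON. servo_tool: Moves the arm, as the interface text tells. Its arguments: {"type":"object","properties":{"increments":{"type":"array"},"newtons":{"type":"number"}},"required":["increments"]}

```bash
mkdir -p pics; python3 - <<'E'
from workcell import env
import cv2
s=env.get_state();print(s)
for n in ["scene","side","wrist"]:
    c=env.calibration(n)
    im=env.read_camera(n);cv2.imwrite(f"pics/{n}0.png",im[:,:,::-1]);print(n,c)
E
```

```text
{'clock': 0.0, 'joint_pos': array([ 1.06340667e+00,  3.13973309e-01,  4.49439960e-02,  1.30356993e+00,
       -1.59095434e-05,  1.43118843e+00]), 'qvel': array([-9.72149554e-05,  7.71187596e-04,  9.78953479e-05, -9.59373984e-04,
        7.08011170e-04, -3.54407655e-04]), 'tau': array([-1.45374725e-03, -4.80629683e+01,  2.98532456e+01,  1.93194434e-02,
       -3.57295430e-04,  1.22055087e-05]), 'tcp_pos': array([0.20651854, 0.53611309, 0.24740993]), 'orientation': array([-2.79018633e-04,  1.82856143e-01,  9.83139267e-01, -8.57227459e-04]), 'wrist_force': array([0.03250538, 0.65826273, 0.5539469 ]), 'ft_torque': array([ 0.03965459, -0.02898717,  0.00717153]), 'finger_gap': 0.08527853484730695}
scene {'K': array([[420.03388138,   0.        , 329.58535002],
       [  0.        , 420.03388138, 203.02051996],
       [  0.        ,   0.        ,   1.        ]]), 'world_to_cam': array([[-0.41907502, -0.90777141, -0.0180885 ,  0.28971643],
       [-0.70378967,  0.33736408, -0.62519244,  0.38334903],
       [ 0.57363423, -0.24927204, -0.780261  ,  0.61298978],
       [ 0.        ,  0.        ,
[... 186 characters left out ...]
     ]]), 'world_to_cam': array([[-0.99963471, -0.02598515,  0.00743083,  0.53520087],
       [-0.0226274 ,  0.6543058 , -0.75589147,  0.01724832],
       [ 0.01477992, -0.75578349, -0.65465477,  1.34990097],
       [ 0.        ,  0.        ,  0.        ,  1.        ]])}
wrist {'K': array([[336.93828494,   0.        , 321.08733036],
       [  0.        , 336.93828494, 199.64260717],
       [  0.        ,   0.        ,   1.        ]]), 'world_to_cam': array([[ 0.36102659,  0.93255387, -0.00175623, -0.57362906],
       [ 0.89912141, -0.34758264,  0.26602068, -0.03331638],
       [ 0.24746818, -0.0976196 , -0.96396572,  0.37926975],
       [ 0.        ,  0.        ,  0.        ,  1.        ]])}
```

View pics/scene0.png

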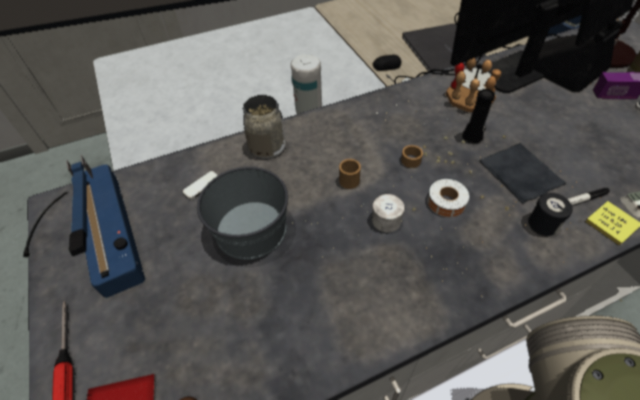

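View pics/side0.png

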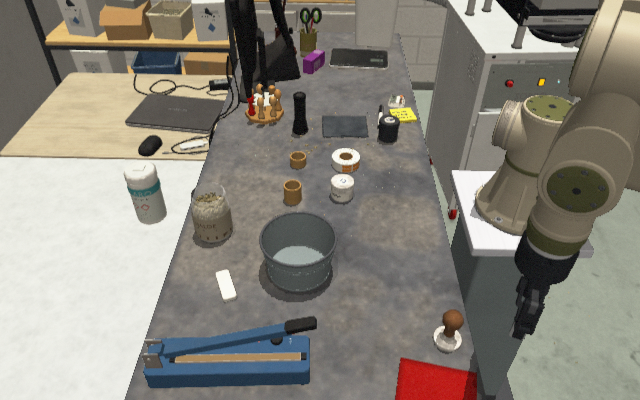

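View pics/wrist0.png

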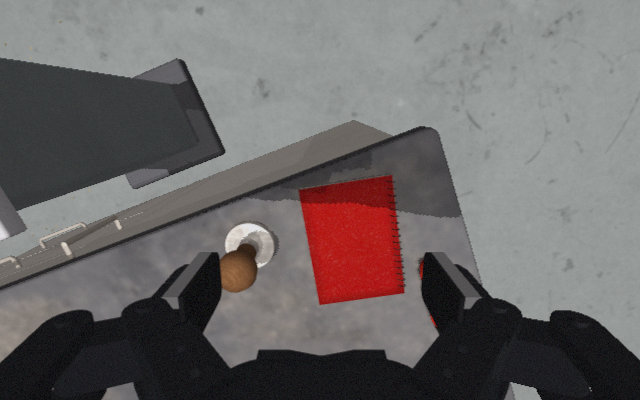

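```bash
cat > h.py <<'E'
import numpy as np, cv2
def ray(c,uv):
    M=c["world_to_cam"];R=M[:3,:3];t=M[:3,3]
    d=R.T@np.linalg.inv(c["K"])@np.array([uv[0],uv[1],1.]);return -R.T@t,d
def plane(c,uv,z):
    o,d=ray(c,uv);return o+d*(z-o[2])/d[2]
def tri(c1,u1,c2,u2):
    A=[];b=[]
    o1,d1=ray(c1,u1);o2,d2=ray(c2,u2)
    s=np.linalg.lstsq(np.c_[d1,-d2],o2-o1,rcond=None)[0]
    p=o1+s[0]*d1;q=o2+s[1]*d2;return (p+q)/2,np.linalg.norm(p-q)
def proj(c,p):
    q=c["world_to_cam"]@np.r_[p,1];q=c["K"]@q[:3];return q[:2]/q[2]
def brown(im):
    h=cv2.cvtColor(im,cv2.COLOR_RGB2HSV)
    return cv2.inRange(h,(5,90,40),(20,255,255))
def blobs(m,a=60):
    n,l,st,ce=cv2.connectedComponentsWithStats(m)
    return [(st[i],ce[i]) for i in range(1,n) if st[i][4]>a]
E
python3 - <<'E'
from h import *
from workcell import env
C={n:env.calibration(n) for n in["scene","side"]}
I={n:cv2.imread(f"pics/{n}0.png")[:,:,::-1].copy() for n in C}
seed={"scene":{"tall":(349,173),"short":(412,155)},"side":{"tall":(292,192),"short":(298,159)}}
U={}
for n in C:
    for s,c in blobs(brown(I[n]),40):
        ctr=(s[0]+s[2]/2-.5,s[1]+s[3]/2-.5)
        for k,v in seed[n].items():
            if np.hypot(ctr[0]-v[0],ctr[1]-v[1])<15: U[n,k]=ctr;print(n,k,s,c,ctr)
for k,z in(("tall",.025),("short",.015)):
    print(k,tri(C["scene"],U["scene",k],C["side"],U["side",k]),[plane(C[n],U[n,k],z) for n in C])
for n in C:
    big=cv2.resize(I[n][110:300,170:490] if n=="scene" else I[n][120:310,170:490],None,fx=2.5,fy=2.5,interpolation=cv2.INTER_CUBIC)
    cv2.imwrite(f"pics/{n}_z.png",big[:,:,::-1])
E
```

```text
scene short [402 145  21  22 361] [411.48476454 155.58725762] (np.float64(412.0), np.float64(155.5))
scene tall [339 159  22  29 535] [349.25794393 172.90280374] (np.float64(349.5), np.float64(173.0))
side short [290 151  16  18 250] [297.568 159.432] (np.float64(297.5), np.float64(159.5))
side tall [284 179  18  26 391] [292.06393862 191.62404092] (np.float64(292.5), np.float64(191.5))
tall (array([ 0.60982644, -0.01189989,  0.0259773 ]), np.float64(0.0030300550125175623)) [array([ 0.61228112, -0.01352531,  0.025     ]), array([ 0.60899751, -0.01109027,  0.025     ])]
short (array([ 0.60610086, -0.17528228,  0.01377356]), np.float64(0.002957749606385729)) [array([ 0.6067015 , -0.17589806,  0.015     ]), array([ 0.60513355, -0.17144668,  0.015     ])]
```

View pics/scene_z.png

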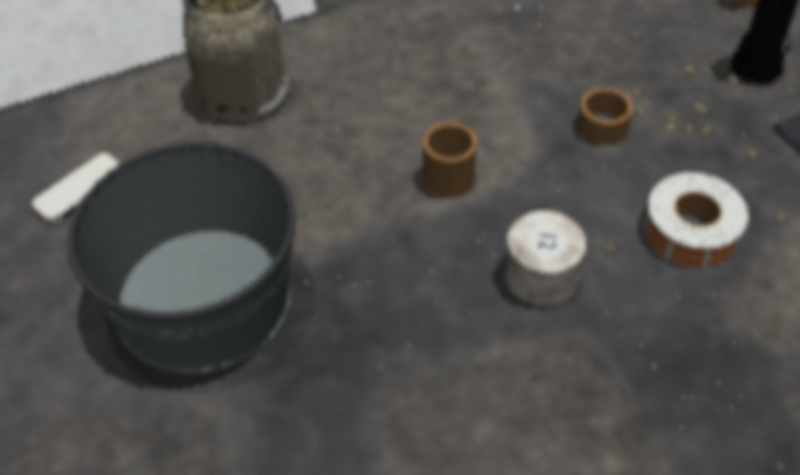

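View pics/side_z.png

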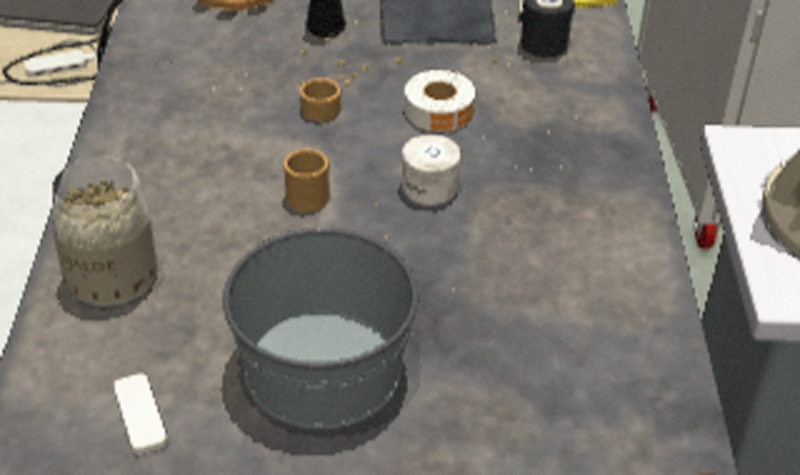

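```bash
python3 - <<'E'
from h import *
from workcell import env
C={n:env.calibration(n) for n in["scene","side"]}
off={"scene":(170,110),"side":(170,120)}
rim={"scene":[(71,225),(294,225),(180,144)],"side":[(224,300),(415,300),(318,231),(255,255),(392,260)]}
for n in C:
    P=np.array([plane(C[n],np.array(p)/2.5+off[n],.1)[:2] for p in rim[n]])
    A=np.c_[2*P,np.ones(len(P))];s=np.linalg.lstsq(A,(P**2).sum(1),rcond=None)[0]
    print(n,"bin",s[:2],"d",2*np.sqrt(s[2]+s[0]**2+s[1]**2))
for nm,z,a,b in(("roll",.03,(697,209),(440,97)),("tin top",.045,(546,240),(431,153))):
    ua=np.array(a)/2.5+off["scene"];ub=np.array(b)/2.5+off["side"]
    print(nm,plane(C["scene"],ua,z),plane(C["side"],ub,z),tri(C["scene"],ua,C["side"],ub))
E
```

```text
scene bin [0.57709402 0.23427213] d 0.17230355660417165
side bin [0.57823235 0.24169347] d 0.16806582080636215
roll [ 0.4623747  -0.17587464  0.03      ] [ 0.4618174 -0.1596211  0.03     ] (array([ 0.46343282, -0.17735246,  0.02157086]), np.float64(0.008636980759637678))
tin top [ 0.4789113  -0.03572265  0.045     ] [ 0.47403932 -0.03560671  0.045     ] (array([ 0.47501969, -0.03272842,  0.04881179]), np.float64(0.002888405516602838))
```

Emit:
servo_tool(increments=[{"x": 0.72,"y": -1,"claw": 0},{"x": 0.72,"y": -1,"claw": 0},{"x": 0.72,"y": -1,"claw": 0},{"x": 0.72,"y": -1,"claw": 0},{"x": 0.72,"y": -1,"claw": 0}], newtons=25)

```text
schema error: expected keys claw, x, y, z, ax, ay, az
```

Emit:
servo_tool(increments=[{"x": 0.72,"y": -1,"claw": 0},{"x": 0.72,"y": -1,"claw": 0},{"x": 0.72,"y": -1,"claw": 0},{"x": 0.72,"y": -1,"claw": 0},{"x": 0.72,"y": -1,"claw": 0}])

```text
schema error: expected keys claw, x, y, z, ax, ay, az
```

Emit:
servo_tool(increments=[{"x": 0.72,"y": -1,"claw": 0},{"x": 0.72,"y": -1,"claw": 0},{"x": 0.72,"y": -1,"claw": 0},{"x": 0.72,"y": -1,"claw": 0},{"x": 0.72,"y": -1,"claw": 0}])

```text
schema error: expected keys claw, x, y, z, ax, ay, az
```

Emit:
servo_tool(increments=[{"x": 0.72,"y": -1,"claw": 0},{"x": 0.72,"y": -1,"claw": 0},{"x": 0.72,"y": -1,"claw": 0},{"x": 0.72,"y": -1,"claw": 0},{"claw": 0}])

```text
schema error: expected keys claw, x, y, z, ax, ay, az
```

All keys are needed in every row.

Emit:
servo_tool(increments=[{"claw": 0,"x": 0.72,"y": -1,"z": 0,"ax": 0,"ay": 0,"az": 0},{"claw": 0,"x": 0.72,"y": -1,"z": 0,"ax": 0,"ay": 0,"az": 0},{"claw": 0,"x": 0.72,"y": -1,"z": 0,"ax": 0,"ay": 0,"az": 0},{"claw": 0,"x": 0.72,"y": -1,"z": 0,"ax": 0,"ay": 0,"az": 0},{"claw": 0,"x": 0.72,"y": -1,"z": 0,"ax": 0,"ay": 0,"az": 0}], newtons=25)

```text
clock: 0.65
tcp_pos: [0.2971, 0.4105, 0.2481]
orientation: [-0.0, 0.183, 0.983, -0.0]
wrist_force: [0.3, -0.1, 0.3]
finger_gap: 0.0854
```

Emit:
servo_tool(increments=[{"claw": 0,"x": 0.72,"y": -1,"z": 0,"ax": 0,"ay": 0,"az": 0},{"claw": 0,"x": 0.72,"y": -1,"z": 0,"ax": 0,"ay": 0,"az": 0},{"claw": 0,"x": 0.72,"y": -1,"z": 0,"ax": 0,"ay": 0,"az": 0},{"claw": 0,"x": 0.72,"y": -1,"z": 0,"ax": 0,"ay": 0,"az": 0},{"claw": 0,"x": 0.72,"y": -1,"z": 0,"ax": 0,"ay": 0,"az": 0}])

```text
clock: 1.15
tcp_pos: [0.3872, 0.2854, 0.2482]
orientation: [-0.0, 0.183, 0.983, -0.0]
wrist_force: [-0.1, 0.7, -0.2]
finger_gap: 0.0852
```

Emit:
servo_tool(increments=[{"claw": 0,"x": 0.72,"y": -1,"z": 0,"ax": 0,"ay": 0,"az": 0},{"claw": 0,"x": 0.72,"y": -1,"z": 0,"ax": 0,"ay": 0,"az": 0},{"claw": 0,"x": 0.72,"y": -1,"z": 0,"ax": 0,"ay": 0,"az": 0},{"claw": 0,"x": 0.72,"y": -1,"z": 0,"ax": 0,"ay": 0,"az": 0},{"claw": 0,"x": 0.72,"y": -1,"z": 0,"ax": 0,"ay": 0,"az": 0}])

```text
clock: 1.65
tcp_pos: [0.4772, 0.1604, 0.2481]
orientation: [-0.0, 0.183, 0.983, -0.0]
wrist_force: [0.5, 0.1, 0.2]
finger_gap: 0.0852
```

Emit:
servo_tool(increments=[{"claw": 0,"x": 0.72,"y": -1,"z": 0,"ax": 0,"ay": 0,"az": 0},{"claw": 0,"x": 0.72,"y": -1,"z": 0,"ax": 0,"ay": 0,"az": 0},{"claw": 0,"x": 0.72,"y": -1,"z": 0,"ax": 0,"ay": 0,"az": 0},{"claw": 0,"x": 0.72,"y": -1,"z": 0,"ax": 0,"ay": 0,"az": 0},{"claw": 0,"x": 0,"y": 0,"z": 0,"ax": 0,"ay": 0,"az": 0}])

```text
clock: 2.15
tcp_pos: [0.5506, 0.0587, 0.2476]
orientation: [0.0, 0.185, 0.983, -0.0]
wrist_force: [-1.2, 0.6, -0.9]
finger_gap: 0.0853
```

```bash
python3 - <<'E'
from h import *
from workcell import env
print(env.get_state()["tcp_pos"])
c=env.calibration("wrist");im=env.read_camera("wrist");cv2.imwrite("pics/wrist1.png",im[:,:,::-1])
np.save("c1.npy",c["world_to_cam"])
for s,ce in blobs(brown(im),100):
    u=(s[0]+s[2]/2-.5,s[1]+s[3]/2-.5);print(s,plane(c,u,.025),plane(c,u,.015))
E
```

```text
[0.55064905 0.05872146 0.24756097]
[ 78 134  38  11 197] [ 0.43335416 -0.14272758  0.025     ] [ 0.43180736 -0.14920824  0.015     ]
[107 146  27  26 330] [ 0.45959455 -0.13060717  0.025     ] [ 0.45880078 -0.13674     0.015     ]
[ 61 158  38  37 806] [ 0.46018777 -0.17983486  0.025     ] [ 0.45941102 -0.18738039  0.015     ]
[ 257  217   47   57 1749] [ 0.60914535 -0.0140983   0.025     ] [ 0.61264325 -0.01688766  0.015     ]
[129 259  48  43 970] [ 0.59559802 -0.16771549  0.025     ] [ 0.59870715 -0.17491323  0.015     ]
```

View pics/wrist1.png

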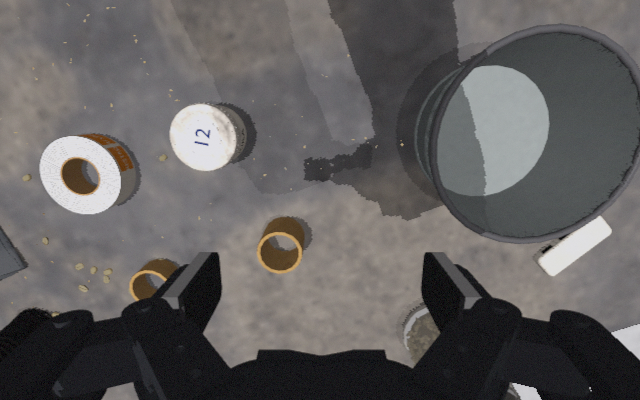

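```bash
python3 - <<'E'
from h import *
from workcell import env
c=env.calibration("wrist");c["world_to_cam"]=np.load("c1.npy")
print(plane(c,(280,253),.05),plane(c,(79,175),.03), plane(c,(81,175),.0))
P=np.array([plane(c,p,.1)[:2] for p in[(434,165),(480,55),(560,25),(520,242),(460,215),(600,35)]])
A=np.c_[2*P,np.ones(len(P))];s=np.linalg.lstsq(A,(P**2).sum(1),rcond=None)[0]
print("bin",s[:2],"d",2*np.sqrt(s[2]+s[0]**2+s[1]**2))
E
```

```text
[ 0.60865895 -0.01067313  0.05      ] [ 0.45947757 -0.17597212  0.03      ] [ 0.45787412 -0.19649918  0.        ]
bin [0.57718316 0.23651077] d 0.1706492144252145
```

Emit:
servo_tool(increments=[{"claw": 0,"x": 0.78,"y": -0.94,"z": -0.8,"ax": 0,"ay": 0,"az": 0},{"claw": 0,"x": 0.78,"y": -0.94,"z": -0.8,"ax": 0,"ay": 0,"az": 0},{"claw": 0,"x": 0.78,"y": -0.94,"z": -0.8,"ax": 0,"ay": 0,"az": 0},{"claw": 0,"x": 0,"y": 0,"z": -1,"ax": 0,"ay": 0,"az": 0},{"claw": 0,"x": 0,"y": 0,"z": -1,"ax": 0,"ay": 0,"az": 0}])

```text
clock: 2.7
tcp_pos: [0.6072, -0.0088, 0.1372]
orientation: [-0.0, 0.183, 0.983, 0.0]
wrist_force: [-0.7, 0.3, -1.0]
finger_gap: 0.0853
```

Emit:
servo_tool(increments=[{"claw": 0,"x": 0,"y": 0,"z": 0,"ax": 0,"ay": 0,"az": 0},{"claw": 0,"x": 0,"y": 0,"z": 0,"ax": 0,"ay": 0,"az": 0}])

```text
clock: 2.9
tcp_pos: [0.6065, -0.008, 0.1383]
orientation: [-0.001, 0.182, 0.983, 0.0]
wrist_force: [0.6, 0.6, 0.6]
finger_gap: 0.0854
```

```bash
python3 - <<'E'
from h import *
from workcell import env
s=env.get_state();print(s["tcp_pos"],s["joint_pos"])
c=env.calibration("wrist");im=env.read_camera("wrist");cv2.imwrite("pics/wrist2.png",im[:,:,::-1])
np.save("c2.npy",c["world_to_cam"])
print(proj(c,[.609,-.012,.05]))
E
```

```text
[ 0.60649548 -0.00803157  0.13834398] [-1.45624703e-01  4.26111951e-01 -6.29296358e-02  1.08338742e+00
  2.20090712e-04  2.21171231e-01]
[317.70830299 217.71440427]
```

View pics/wrist2.png

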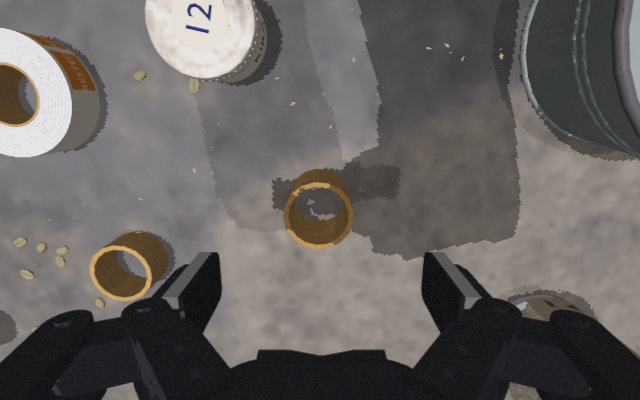

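```bash
python3 - <<'E'
from h import *
from workcell import env
c=env.calibration("wrist");c["world_to_cam"]=np.load("c2.npy")
print(plane(c,(319,216),.05),plane(c,(121.5,273),.03))
E
```

```text
[ 0.60818635 -0.01075637  0.05      ] [ 0.60253386 -0.17127765  0.03      ]
```

Emit:
servo_tool(increments=[{"claw": 0,"x": 0.1,"y": -0.15,"z": -0.87,"ax": 0,"ay": 0,"az": 0},{"claw": 0,"x": 0,"y": 0,"z": -0.87,"ax": 0,"ay": 0,"az": 0},{"claw": 0,"x": 0,"y": 0,"z": -0.87,"ax": 0,"ay": 0,"az": 0},{"claw": 0,"x": 0,"y": 0,"z": -0.87,"ax": 0,"ay": 0,"az": 0},{"claw": 0,"x": 0,"y": 0,"z": -0.87,"ax": 0,"ay": 0,"az": 0}])

```text
clock: 3.45
tcp_pos: [0.6114, -0.0124, 0.0312]
orientation: [0.002, 0.183, 0.983, 0.0]
wrist_force: [-0.4, 0.2, -0.3]
finger_gap: 0.0854
```

Emit:
servo_tool(increments=[{"claw": 0.6,"x": 0,"y": 0,"z": 0,"ax": 0,"ay": 0,"az": 0},{"claw": 0.7,"x": 0,"y": 0,"z": 0,"ax": 0,"ay": 0,"az": 0},{"claw": 0.7,"x": 0,"y": 0,"z": 0,"ax": 0,"ay": 0,"az": 0},{"claw": 0.7,"x": 0,"y": 0,"z": 0,"ax": 0,"ay": 0,"az": 0},{"claw": 0.7,"x": 0,"y": 0,"z": 0,"ax": 0,"ay": 0,"az": 0}], newtons=25)

```text
clock: 3.95
tcp_pos: [0.6115, -0.0128, 0.0319]
orientation: [0.002, 0.183, 0.983, 0.0]
wrist_force: [-1.3, 0.9, 7.0]
finger_gap: 0.0478
```

Emit:
servo_tool(increments=[{"claw": 0.7,"x": 0,"y": 0,"z": 0.6,"ax": 0,"ay": 0,"az": 0},{"claw": 0.7,"x": 0,"y": 0,"z": 1,"ax": 0,"ay": 0,"az": 0},{"claw": 0.7,"x": 0,"y": 0,"z": 1,"ax": 0,"ay": 0,"az": 0},{"claw": 0.7,"x": 0,"y": 0,"z": 1,"ax": 0,"ay": 0,"az": 0},{"claw": 0.7,"x": 0,"y": 0,"z": 1,"ax": 0,"ay": 0,"az": 0}])

```text
clock: 4.45
tcp_pos: [0.6099, -0.0127, 0.1464]
orientation: [0.001, 0.183, 0.983, 0.0]
wrist_force: [1.1, -0.4, -0.7]
finger_gap: 0.0474
```

Emit:
servo_tool(increments=[{"claw": 0.7,"x": 0,"y": 0.6,"z": 1,"ax": 0,"ay": 0,"az": 0},{"claw": 0.7,"x": 0,"y": 1,"z": 0.4,"ax": 0,"ay": 0,"az": 0},{"claw": 0.7,"x": 0,"y": 1,"z": 0,"ax": 0,"ay": 0,"az": 0},{"claw": 0.7,"x": 0,"y": 1,"z": 0,"ax": 0,"ay": 0,"az": 0},{"claw": 0.7,"x": 0,"y": 1,"z": 0,"ax": 0,"ay": 0,"az": 0}])

```text
clock: 4.95
tcp_pos: [0.61, 0.1032, 0.1806]
orientation: [0.001, 0.183, 0.983, 0.0]
wrist_force: [0.4, -0.7, -0.7]
finger_gap: 0.0481
```

Emit:
servo_tool(increments=[{"claw": 0.7,"x": -0.1,"y": 1,"z": 0,"ax": 0,"ay": 0,"az": 0},{"claw": 0.7,"x": -0.1,"y": 1,"z": 0,"ax": 0,"ay": 0,"az": 0},{"claw": 0.7,"x": -0.1,"y": 1,"z": 0,"ax": 0,"ay": 0,"az": 0},{"claw": 0.7,"x": 0,"y": 1,"z": 0,"ax": 0,"ay": 0,"az": 0},{"claw": 0.7,"x": 0,"y": 1,"z": 0,"ax": 0,"ay": 0,"az": 0}])

```text
clock: 5.45
tcp_pos: [0.6023, 0.2284, 0.1804]
orientation: [0.001, 0.183, 0.983, 0.0]
wrist_force: [-0.1, 0.8, 0.1]
finger_gap: 0.048
```

Emit:
servo_tool(increments=[{"claw": 0.7,"x": 0,"y": 0,"z": 0,"ax": 0,"ay": 0,"az": 0},{"claw": 0.7,"x": 0,"y": 0,"z": 0,"ax": 0,"ay": 0,"az": 0}])

```text
clock: 5.65
tcp_pos: [0.6022, 0.2278, 0.18]
orientation: [0.0, 0.182, 0.983, -0.0]
wrist_force: [-0.1, -0.8, 0.2]
finger_gap: 0.0477
```

```bash
python3 - <<'E'
from h import *
from workcell import env
a=env.read_camera("scene")[80:310,170:490];b=env.read_camera("side")[100:330,170:490]
cv2.imwrite("pics/c3.png",np.vstack([a,b])[:,:,::-1])
print(env.get_state()["tcp_pos"],env.get_state()["finger_gap"])
E
```

```text
[0.60234507 0.22668283 0.17986153] 0.04768106775376455
```

View pics/c3.png

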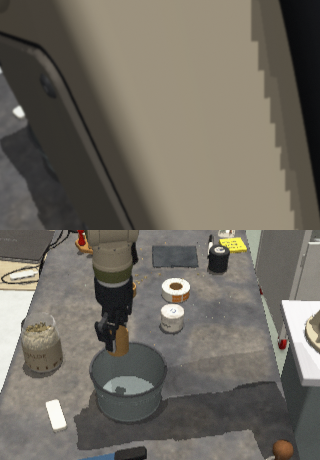

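Emit:
servo_tool(increments=[{"claw": 0.7,"x": 0,"y": 0,"z": -0.9,"ax": 0,"ay": 0,"az": 0},{"claw": 0.7,"x": 0,"y": 0,"z": -0.9,"ax": 0,"ay": 0,"az": 0},{"claw": 0.7,"x": 0,"y": 0,"z": -0.9,"ax": 0,"ay": 0,"az": 0},{"claw": 0.7,"x": 0,"y": 0,"z": -0.9,"ax": 0,"ay": 0,"az": 0},{"claw": 0.7,"x": 0,"y": 0,"z": 0,"ax": 0,"ay": 0,"az": 0}])

```text
clock: 6.25
tcp_pos: [0.6, 0.2255, 0.0863]
orientation: [-0.003, 0.184, 0.983, -0.001]
wrist_force: [-0.2, -0.3, -0.2]
finger_gap: 0.0476
```

Emit:
servo_tool(increments=[{"claw": 0.25,"x": 0,"y": 0,"z": 0,"ax": 0,"ay": 0,"az": 0},{"claw": 0.25,"x": 0,"y": 0,"z": 0,"ax": 0,"ay": 0,"az": 0},{"claw": 0.25,"x": 0,"y": 0,"z": 0,"ax": 0,"ay": 0,"az": 0},{"claw": 0.25,"x": 0,"y": 0,"z": 0,"ax": 0,"ay": 0,"az": 0},{"claw": 0.25,"x": 0,"y": 0,"z": 0,"ax": 0,"ay": 0,"az": 0}])

```text
clock: 6.75
tcp_pos: [0.6027, 0.2275, 0.0904]
orientation: [0.001, 0.183, 0.983, 0.0]
wrist_force: [0.2, -0.6, -0.7]
finger_gap: 0.0635
```

Emit:
servo_tool(increments=[{"claw": 0.25,"x": 0,"y": 0,"z": 1,"ax": 0,"ay": 0,"az": 0},{"claw": 0.25,"x": 0,"y": 0,"z": 1,"ax": 0,"ay": 0,"az": 0},{"claw": 0.25,"x": 0,"y": 0,"z": 1,"ax": 0,"ay": 0,"az": 0},{"claw": 0.25,"x": 0,"y": 0,"z": 1,"ax": 0,"ay": 0,"az": 0},{"claw": 0.25,"x": 0,"y": 0,"z": 0,"ax": 0,"ay": 0,"az": 0}])

```text
clock: 7.25
tcp_pos: [0.6044, 0.228, 0.1942]
orientation: [0.003, 0.183, 0.983, 0.002]
wrist_force: [0.2, 0.5, 0.2]
finger_gap: 0.0639
```

```bash
python3 - <<'E'
from h import *
from workcell import env
print(env.get_state()["tcp_pos"],env.get_state()["finger_gap"])
b=env.read_camera("side")[100:330,170:490];a=env.read_camera("wrist")
cv2.imwrite("pics/c4.png",np.vstack([cv2.resize(b,(640,460))[100:300],a])[:,:,::-1])
E
```

```text
[0.60439687 0.2279777  0.19415525] 0.06387635243744406
```

View pics/c4.png

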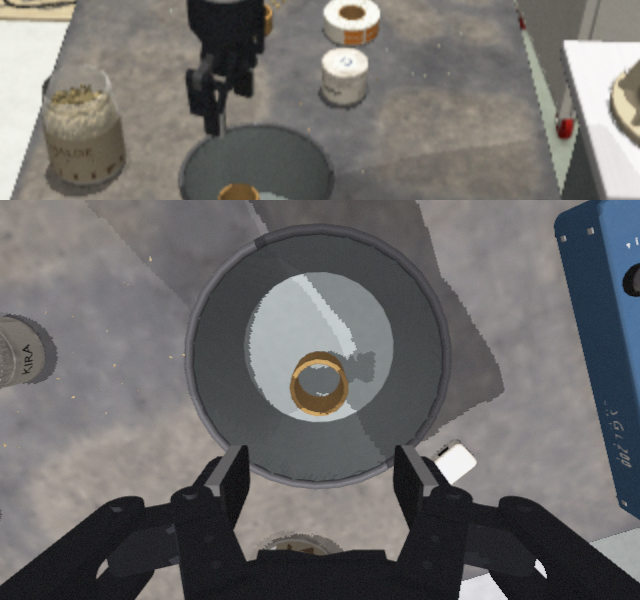

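The tall core stands on the bin floor, at about (320,385) in the stacked picture. The short core is next.

Emit:
servo_tool(increments=[{"claw": 0,"x": 0,"y": -1,"z": 0,"ax": 0,"ay": 0,"az": 0},{"claw": 0,"x": 0,"y": -1,"z": 0,"ax": 0,"ay": 0,"az": 0},{"claw": 0,"x": 0,"y": -1,"z": 0,"ax": 0,"ay": 0,"az": 0},{"claw": 0,"x": 0,"y": -1,"z": 0,"ax": 0,"ay": 0,"az": 0},{"claw": 0,"x": 0,"y": -1,"z": 0,"ax": 0,"ay": 0,"az": 0}])

```text
clock: 7.85
tcp_pos: [0.6012, 0.1014, 0.1877]
orientation: [-0.001, 0.183, 0.983, -0.0]
wrist_force: [-0.6, -0.1, 0.2]
finger_gap: 0.0852
```

Emit:
servo_tool(increments=[{"claw": 0,"x": 0,"y": -1,"z": 0,"ax": 0,"ay": 0,"az": 0},{"claw": 0,"x": 0,"y": -1,"z": 0,"ax": 0,"ay": 0,"az": 0},{"claw": 0,"x": 0,"y": -1,"z": 0,"ax": 0,"ay": 0,"az": 0},{"claw": 0,"x": 0,"y": -1,"z": 0,"ax": 0,"ay": 0,"az": 0},{"claw": 0,"x": 0,"y": -1,"z": 0,"ax": 0,"ay": 0,"az": 0}])

```text
clock: 8.35
tcp_pos: [0.6012, -0.0235, 0.1877]
orientation: [-0.001, 0.183, 0.983, 0.0]
wrist_force: [-0.2, 0.8, 0.4]
finger_gap: 0.0853
```

Emit:
servo_tool(increments=[{"claw": 0,"x": 0,"y": -1,"z": 0,"ax": 0,"ay": 0,"az": 0},{"claw": 0,"x": 0,"y": -1,"z": 0,"ax": 0,"ay": 0,"az": 0},{"claw": 0,"x": 0,"y": -1,"z": 0,"ax": 0,"ay": 0,"az": 0},{"claw": 0,"x": 0,"y": -1,"z": 0,"ax": 0,"ay": 0,"az": 0},{"claw": 0,"x": 0,"y": -1,"z": -0.5,"ax": 0,"ay": 0,"az": 0}])

```text
clock: 8.85
tcp_pos: [0.6024, -0.1488, 0.1768]
orientation: [0.0, 0.183, 0.983, -0.0]
wrist_force: [-0.1, 0.6, 0.1]
finger_gap: 0.0855
```

Emit:
servo_tool(increments=[{"claw": 0,"x": 0,"y": -1,"z": -1,"ax": 0,"ay": 0,"az": 0},{"claw": 0,"x": 0,"y": 0,"z": -1,"ax": 0,"ay": 0,"az": 0},{"claw": 0,"x": 0,"y": 0,"z": 0,"ax": 0,"ay": 0,"az": 0},{"claw": 0,"x": 0,"y": 0,"z": 0,"ax": 0,"ay": 0,"az": 0}])

```text
clock: 9.25
tcp_pos: [0.6012, -0.172, 0.1258]
orientation: [-0.002, 0.183, 0.983, 0.0]
wrist_force: [0.3, 0.2, -0.3]
finger_gap: 0.0856
```

```bash
python3 - <<'E'
from h import *
from workcell import env
print(env.get_state()["tcp_pos"],env.get_state()["finger_gap"])
c=env.calibration("wrist");a=env.read_camera("wrist");np.save("c5.npy",c["world_to_cam"])
cv2.imwrite("pics/w5.png",a[:,:,::-1])
E
```

```text
[ 0.60115617 -0.17204087  0.12579538] 0.08563280298755015
```

View pics/w5.png

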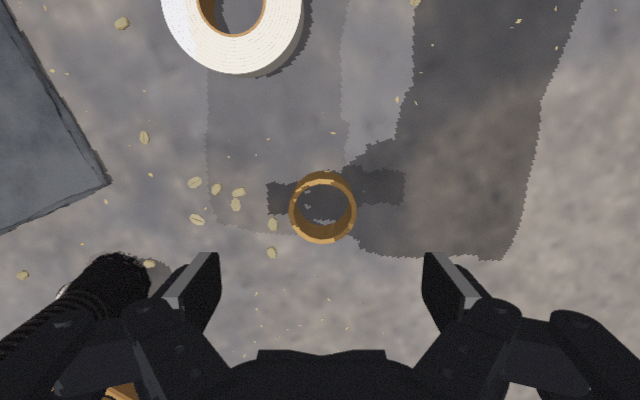

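```bash
python3 - <<'E'
from h import *
from workcell import env
c=env.calibration("wrist");c["world_to_cam"]=np.load("c5.npy")
print(plane(c,(323,208),.03))
s=env.calibration("scene");d=env.calibration("side")
print(plane(s,(473,139),0),plane(d,(300,131),0),tri(s,(487,92),d,(299,96)))
E
```

```text
[ 0.60053435 -0.17092237  0.03      ]
[ 0.60233676 -0.35248768  0.        ] [ 0.60780425 -0.34858498  0.        ] (array([ 0.61065314, -0.35653555,  0.12839484]), np.float64(0.009257853538131815))
```

Emit:
servo_tool(increments=[{"claw": 0,"x": 0.08,"y": 0,"z": -0.81,"ax": 0,"ay": 0,"az": 0},{"claw": 0,"x": 0,"y": 0,"z": -0.81,"ax": 0,"ay": 0,"az": 0},{"claw": 0,"x": 0,"y": 0,"z": -0.81,"ax": 0,"ay": 0,"az": 0},{"claw": 0,"x": 0,"y": 0,"z": -0.81,"ax": 0,"ay": 0,"az": 0},{"claw": 0,"x": 0,"y": 0,"z": -0.81,"ax": 0,"ay": 0,"az": 0}])

```text
clock: 9.8
tcp_pos: [0.6057, -0.1723, 0.027]
orientation: [0.002, 0.182, 0.983, -0.0]
wrist_force: [0.7, 0.1, -1.2]
finger_gap: 0.0855
```

Emit:
servo_tool(increments=[{"claw": 0,"x": 0,"y": 0,"z": 0,"ax": 0,"ay": 0,"az": 0}])

```text
clock: 9.9
tcp_pos: [0.6033, -0.1714, 0.0245]
orientation: [-0.001, 0.182, 0.983, 0.0]
wrist_force: [-0.5, 0.8, -0.9]
finger_gap: 0.0853
```

Emit:
servo_tool(increments=[{"claw": 0.7,"x": 0,"y": 0,"z": -0.05,"ax": 0,"ay": 0,"az": 0},{"claw": 0.7,"x": 0,"y": 0,"z": 0,"ax": 0,"ay": 0,"az": 0},{"claw": 0.7,"x": 0,"y": 0,"z": 0,"ax": 0,"ay": 0,"az": 0},{"claw": 0.7,"x": 0,"y": 0,"z": 0,"ax": 0,"ay": 0,"az": 0},{"claw": 0.7,"x": 0,"y": 0,"z": 0,"ax": 0,"ay": 0,"az": 0}], newtons=25)

```text
clock: 10.4
tcp_pos: [0.6055, -0.173, 0.0266]
orientation: [0.002, 0.183, 0.983, -0.0]
wrist_force: [-0.3, 1.3, 5.9]
finger_gap: 0.0477
```

Emit:
servo_tool(increments=[{"claw": 0.7,"x": 0,"y": 0,"z": 0.6,"ax": 0,"ay": 0,"az": 0},{"claw": 0.7,"x": 0,"y": 0,"z": 1,"ax": 0,"ay": 0,"az": 0},{"claw": 0.7,"x": 0,"y": 0,"z": 1,"ax": 0,"ay": 0,"az": 0},{"claw": 0.7,"x": 0,"y": 0,"z": 1,"ax": 0,"ay": 0,"az": 0},{"claw": 0.7,"x": 0,"y": 0,"z": 1,"ax": 0,"ay": 0,"az": 0}])

```text
clock: 10.9
tcp_pos: [0.6044, -0.1728, 0.1413]
orientation: [0.0, 0.183, 0.983, -0.0]
wrist_force: [-0.3, 0.5, -0.7]
finger_gap: 0.0477
```

Emit:
servo_tool(increments=[{"claw": 0.7,"x": 0,"y": 0.8,"z": 1,"ax": 0,"ay": 0,"az": 0},{"claw": 0.7,"x": 0,"y": 1,"z": 0.6,"ax": 0,"ay": 0,"az": 0},{"claw": 0.7,"x": 0,"y": 1,"z": 0,"ax": 0,"ay": 0,"az": 0},{"claw": 0.7,"x": 0,"y": 1,"z": 0,"ax": 0,"ay": 0,"az": 0},{"claw": 0.7,"x": 0,"y": 1,"z": 0,"ax": 0,"ay": 0,"az": 0}])

```text
clock: 11.4
tcp_pos: [0.6044, -0.0519, 0.1806]
orientation: [0.001, 0.183, 0.983, -0.0]
wrist_force: [-0.1, -0.5, -0.4]
finger_gap: 0.0472
```

Emit:
servo_tool(increments=[{"claw": 0.7,"x": -0.2,"y": 1,"z": 0,"ax": 0,"ay": 0,"az": 0},{"claw": 0.7,"x": -0.2,"y": 1,"z": 0,"ax": 0,"ay": 0,"az": 0},{"claw": 0.7,"x": -0.2,"y": 1,"z": 0,"ax": 0,"ay": 0,"az": 0},{"claw": 0.7,"x": -0.2,"y": 1,"z": 0,"ax": 0,"ay": 0,"az": 0},{"claw": 0.7,"x": -0.2,"y": 1,"z": 0,"ax": 0,"ay": 0,"az": 0}])

```text
clock: 11.9
tcp_pos: [0.5792, 0.0733, 0.1803]
orientation: [0.001, 0.183, 0.983, 0.0]
wrist_force: [1.0, -0.6, -0.6]
finger_gap: 0.0478
```

Emit:
servo_tool(increments=[{"claw": 0.7,"x": -0.2,"y": 1,"z": 0,"ax": 0,"ay": 0,"az": 0},{"claw": 0.7,"x": -0.2,"y": 1,"z": 0,"ax": 0,"ay": 0,"az": 0},{"claw": 0.7,"x": -0.2,"y": 1,"z": 0,"ax": 0,"ay": 0,"az": 0},{"claw": 0.7,"x": -0.2,"y": 1,"z": 0,"ax": 0,"ay": 0,"az": 0},{"claw": 0.7,"x": -0.2,"y": 1,"z": 0,"ax": 0,"ay": 0,"az": 0}])

```text
clock: 12.4
tcp_pos: [0.5542, 0.1983, 0.1803]
orientation: [0.001, 0.183, 0.983, 0.0]
wrist_force: [0.7, 0.4, -0.4]
finger_gap: 0.0474
```

Emit:
servo_tool(increments=[{"claw": 0.7,"x": -0.1,"y": 1,"z": 0,"ax": 0,"ay": 0,"az": 0},{"claw": 0.7,"x": 0,"y": 1,"z": 0,"ax": 0,"ay": 0,"az": 0},{"claw": 0.7,"x": 0,"y": 0,"z": 0,"ax": 0,"ay": 0,"az": 0},{"claw": 0.7,"x": 0,"y": 0,"z": 0,"ax": 0,"ay": 0,"az": 0}])

```text
clock: 12.8
tcp_pos: [0.5517, 0.2476, 0.1799]
orientation: [0.0, 0.182, 0.983, -0.0]
wrist_force: [-0.4, -0.9, -1.1]
finger_gap: 0.048
```

```bash
python3 - <<'E'
from h import *
from workcell import env
print(env.get_state()["tcp_pos"],env.get_state()["finger_gap"])
b=env.read_camera("side")[100:330,170:490];a=env.read_camera("wrist")
cv2.imwrite("pics/c6.png",np.vstack([cv2.resize(b,(640,460))[100:300],a])[:,:,::-1])
E
```

```text
[0.55170158 0.24756392 0.17992697] 0.04797011296704397
```

View pics/c6.png

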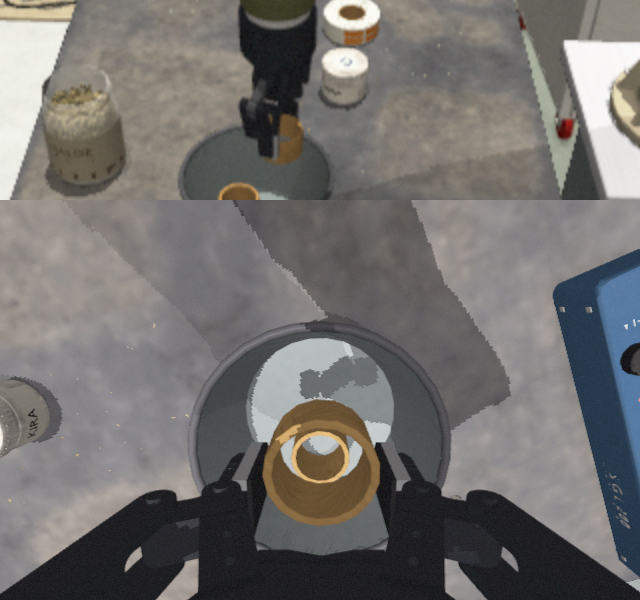

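Emit:
servo_tool(increments=[{"claw": 0.7,"x": 0,"y": 0,"z": -0.9,"ax": 0,"ay": 0,"az": 0},{"claw": 0.7,"x": 0,"y": 0,"z": -0.9,"ax": 0,"ay": 0,"az": 0},{"claw": 0.7,"x": 0,"y": 0,"z": -0.9,"ax": 0,"ay": 0,"az": 0},{"claw": 0.7,"x": 0,"y": 0,"z": -0.9,"ax": 0,"ay": 0,"az": 0},{"claw": 0.7,"x": 0,"y": 0,"z": 0,"ax": 0,"ay": 0,"az": 0}])

```text
clock: 13.4
tcp_pos: [0.5496, 0.2454, 0.0865]
orientation: [-0.003, 0.184, 0.983, -0.001]
wrist_force: [-1.1, -0.7, -0.2]
finger_gap: 0.0479
```

Emit:
servo_tool(increments=[{"claw": 0.25,"x": 0,"y": 0,"z": 0,"ax": 0,"ay": 0,"az": 0},{"claw": 0.25,"x": 0,"y": 0,"z": 0,"ax": 0,"ay": 0,"az": 0},{"claw": 0.25,"x": 0,"y": 0,"z": 0,"ax": 0,"ay": 0,"az": 0},{"claw": 0.25,"x": 0,"y": 0,"z": 0,"ax": 0,"ay": 0,"az": 0},{"claw": 0.25,"x": 0,"y": 0,"z": 0,"ax": 0,"ay": 0,"az": 0}])

```text
clock: 13.9
tcp_pos: [0.5521, 0.2475, 0.0903]
orientation: [0.001, 0.183, 0.983, 0.0]
wrist_force: [-0.7, -0.5, -0.4]
finger_gap: 0.064
```

Emit:
servo_tool(increments=[{"claw": 0.25,"x": 0,"y": 0,"z": 1,"ax": 0,"ay": 0,"az": 0},{"claw": 0.25,"x": 0,"y": 0,"z": 1,"ax": 0,"ay": 0,"az": 0},{"claw": 0.25,"x": 0,"y": 0,"z": 1,"ax": 0,"ay": 0,"az": 0},{"claw": 0.25,"x": 0,"y": 0,"z": 1,"ax": 0,"ay": 0,"az": 0},{"claw": 0.25,"x": 0,"y": 0,"z": 1,"ax": 0,"ay": 0,"az": 0}])

```text
clock: 14.4
tcp_pos: [0.5516, 0.2474, 0.2159]
orientation: [0.0, 0.183, 0.983, 0.0]
wrist_force: [0.3, 0.7, -0.5]
finger_gap: 0.0639
```

Emit:
servo_tool(increments=[{"claw": 0.25,"x": 0,"y": 0,"z": 0,"ax": 0,"ay": 0,"az": 0},{"claw": 0.25,"x": 0,"y": 0,"z": 0,"ax": 0,"ay": 0,"az": 0},{"claw": 0.25,"x": 0,"y": 0,"z": 0,"ax": 0,"ay": 0,"az": 0},{"claw": 0.25,"x": 0,"y": 0,"z": 0,"ax": 0,"ay": 0,"az": 0}])

```text
clock: 14.8
tcp_pos: [0.551, 0.2471, 0.2131]
orientation: [-0.001, 0.183, 0.983, -0.001]
wrist_force: [-1.2, 0.0, -0.7]
finger_gap: 0.0642
```

```bash
python3 - <<'E'
from h import *
from workcell import env
print(env.get_state()["tcp_pos"],env.get_state()["finger_gap"])
b=env.read_camera("side")[100:330,170:490];c=env.calibration("wrist");np.save("c7.npy",c["world_to_cam"]);a=env.read_camera("wrist")
cv2.imwrite("pics/c7.png",np.vstack([cv2.resize(b,(640,460))[100:300],a])[:,:,::-1])
E
```

```text
[0.55102068 0.24712626 0.21311038] 0.06417804931728535
```

View pics/c7.png

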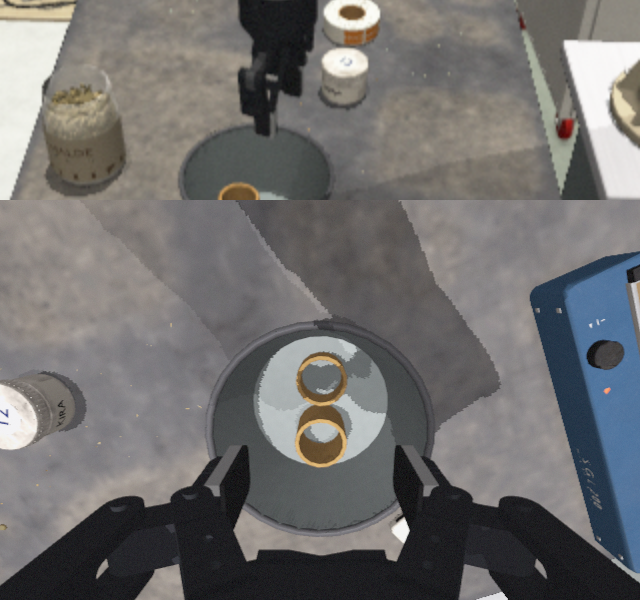

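Both cores stand upright on the bin floor, with their rings at about (322,380) and (322,443). The gripper is clear above the bin and the roll is where it was, at about (351,18) in the side strip as before. Handing in.

```bash
python3 - <<'E'
from h import *
from workcell import env
c=env.calibration("wrist");c["world_to_cam"]=np.load("c7.npy")
for n,uv,z in(("short",(322,180),.034),("tall",(322,243),.054)):
    p=plane(c,uv,z);print(n,p,np.hypot(p[0]-.577,p[1]-.237))
env.hand_in()
E
```

```text
short [0.54857084 0.24818798 0.034     ] 0.03055139833299704
tall [0.59918385 0.22861226 0.054     ] 0.023716604102407786
the job is handed in; nothing more can be done
```

Both empty cores are in the waste bin, and I handed the job in at about 15 s of the 58 s allowed. I gripped each one from outside, the tall one first, lifted it over the rim and set it down in its own half of the bin.

- **Cores in the bin:** the last wrist picture shows both standing upright on the bin floor. I measured the short core about 31 mm and the tall core about 24 mm from the bin axis (limit 75 mm). Both tops are below the rim.
- **Label roll:** I never touched it. In the side view it looks the same as before, but I did not measure its final position separately.
- **Gripper and forces:** the gripper was open and clear above the bin at hand-in. The highest wrist force in the readings was about 7 N.
- **Disagreements:** the camera views differed by about 3–6 mm on the core positions and up to 7 mm on the bin centre. The quick two-view check on the roll missed by about 9 mm. The grasps closed at 48 mm as expected, so none of this mattered for the grasps.

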